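Kit the longer unit into the foam-lined tray

TASK

Two taken-apart sensor units lie mixed on the bench: put the three parts of the longer unit (its housing, back cover and circuit board) into the foam-lined tray, each set down without dropping it, the same way up as it lies now, flat on the floor of the one recess that is cut to its size. Leave the shorter unit's three similar parts where they lie.

Things in the scene. Friction and masses are not known exactly. Their poses are not given: they have to be found in the camera images.
- long_housing: longer unit's housing: black plastic open-topped trough 150 x 40 x 26 mm high, walls and floor 3 mm, 4 pairs of brass contacts on its floor, lying open side up, 70 g. Grip across its 40 mm width. Origin: centre of underside; x along its length, z up; ends interchangeable. Loose on the bench.
- long_cover: longer unit's back cover: dark grey plastic ribbed shell 136 x 29 x 12 mm high, lying ribs up, 40 g. Grip across its 29 mm width. Origin: centre of underside; x along its length, z up; ends interchangeable. Loose on the bench.
- long_board: longer unit's circuit board: green, 120 x 20 x 3 mm, 30 g. Grip by the black header block in its middle (32 mm along x, 10 mm across, 3 to 16 mm above underside). Capacitor 36 mm towards +x, 10 mm high. Origin: centre of underside; x along its length, z up; ends interchangeable. Loose on the bench.
- short_housing: shorter unit's housing: black plastic open-topped trough 108 x 40 x 26 mm high, walls and floor 3 mm, 2 pairs of brass contacts on its floor, lying open side up, 70 g. Grip across its 40 mm width. Origin: centre of underside; x along its length, z up; ends interchangeable. Loose on the bench.
- short_cover: shorter unit's back cover: dark grey plastic ribbed shell 96 x 29 x 12 mm high, lying ribs up, 40 g. Grip across its 29 mm width. Origin: centre of underside; x along its length, z up; ends interchangeable. Loose on the bench.
- short_board: shorter unit's circuit board: green, 84 x 20 x 3 mm, 30 g. Grip by the black header block in its middle (32 mm along x, 10 mm across, 3 to 16 mm above underside). Capacitor 25 mm towards +x, 10 mm high. Origin: centre of underside; x along its length, z up; ends interchangeable. Loose on the bench.
- tray: fixed aluminium kit tray, 196 x 260 mm, floor 5 mm thick, rim 18 mm high, filled by the three foam nests side by side along its y (83 mm apart, in any sequence). Origin: centre of its underside, on the bench; x along the nests' recesses, y across them, z up.
- nest_housing: fixed foam nest for the longer housing: block 184 x 80 x 12 mm high, recess 160 x 50 mm with light grey floor 4 mm above the block's underside; its long walls are cut away over the middle 60 mm, out to the block's edges, as finger room. Origin: centre of the block's underside, 5 mm above the bench; x along the recess, z up.
- nest_cover: fixed foam nest for the longer cover: block 184 x 80 x 12 mm high, recess 146 x 39 mm with light grey floor 4 mm above the block's underside; its long walls are cut away over the middle 60 mm, out to the block's edges, as finger room. Origin: centre of the block's underside, 5 mm above the bench; x along the recess, z up.
- nest_board: fixed foam nest for the longer circuit board: block 184 x 80 x 12 mm high, recess 130 x 30 mm with light grey floor 4 mm above the block's underside; its long walls are cut away over the middle 60 mm, out to the block's edges, as finger room. Origin: centre of the block's underside, 5 mm above the bench; x along the recess, z up.
Mind the look-alikes: they are no part of the job. Leave any brown look-alike of the long_cover alone. What is shaped like the short_housing but turquoise is not meant.

How it is judged:
By the outcome, as a careful person would: the job done as asked, in the order asked, and still so for the second after the job is handed in, with the robot touching nothing.
It also fails if it takes over 90 s, if anything falls off the work surface, if the arm or the gripper's body presses on something with over 40 N, if the wrist force passes 120 N, or if a joint passes its speed limit or range.

ROBOT

A 6-joint arm with a two-finger parallel gripper is mounted at the origin on the work surface. World frame = base frame: x ahead of the robot, y to its left, z up, the work surface at z = 0. Lengths are in m, angles in degrees, forces in N, time in s.
With the tool pointing down it reaches from about 0.375 to 0.9 m from the base axis. Payload 3.1 kg.
Tool frame: the origin (TCP) lies between the finger pads; the fingertips stand 25 mm ahead of it and the grasp point (between the pads) lies 6 mm ahead of it; z points along the fingers, y is the line along which they close (so a half turn about z gives the same grasp; the last joint's range is limited). The gripper opens to 85 mm and grips with 20 to 120 N. Pads are 22 mm wide; open, the fingers measure 114 mm over their backs; the gripper's body (76 mm by 85 mm) begins 54 mm behind the grasp point. The pads swing forward as they close: fully open they stand 13 mm farther back than shut.
Start: joints at [-80.758, 30.224, 82.088, -0, 67.689, -10.227], TCP at [0.208, -0.589, 0.256] pointing down, gripper open.
Joint ranges: [-176.69, 176.69], [-43.24, 126.21], [12.49, 139.97], [-82, 262], [0, 151.66], [-163.58, 163.58]. Speed limits (degrees/s): [159.86, 159.86, 180, 180, 180, 180].

INTERFACE

Orientations are given as a 3x3 rotation matrix whose columns are the frame's x, y, z axes.
In Python, from bench import * gives the robot as it stands.
- The arm moves only by the tool apply_moves, never from a script. Its argument "commands" is a list of rows, each a list of 7 numbers: the shift along the world's x, y, z in mm, then the turn, a rotation vector about the world's x, y, z in rad, then the closure in counts, from 0 (fully open) to 255 (shut). A call has 1 to 20 rows; each row is the pose to reach, as a shift and turn from the pose commanded when the call began; what a row does not reach only later rows make up. A row lasts 1/8 s, in which the tool goes at most 62.5 mm and 10.7 degrees, less where a joint would pass 70% of its speed; a pose out of reach is approached as far as the arm can. A call with a gripper value outside its range is refused whole. The fingers move at their own pace and stop on an object; the grip force is fixed at half the most. Time passes only in rows, so rows that repeat a pose let the fingers close. It gives the time, the measured TCP pose, the force, the opening and the grip force at its end, in the units of the state.
- observe(): the state, without advancing time (a new reading comes with each control period).
- read_camera(name): name is "scene" or "top" or "wrist"; returns the picture (420x560x3 uint8, red, green, blue); there is no depth.
- camera_params(name): a dict with "vfov" (degrees; the focal length in pixels is half the picture's height over the tangent of half this angle, whatever the lens; pixels are square), "cx", "cy" (the principal point, pixels), "k1" (the pictures are not rectified: a ray, as slopes to the right and down, at radius r is drawn at 1 + k1 r^2 times it, then the intrinsics apply), "camera_from_world" (4x4, takes a point from world to camera coordinates). Camera axes: x right, y up, looking along -z (the intrinsics and any distortion apply to the point x, -y, -z); pixel columns grow to the right and rows downward; lengths in m; the calibration is good to about 2 mm. A picture is of the moment at which its call begins: read the wrist's pose just before it. camera_params takes no time and is no camera call; for the wrist camera it gives the pose at the moment of the call.
- finish_job(): hands the job in; it is judged then, once.
Trained networks look in the newest picture that a camera, given by its name, has taken for a name from the list of things; names that differ only in an ending like _2 or _b are one class to them, and where a whole thing is asked for, a point or a joint stands for the part that bears it (a point fixed in the world has none). Each returns a list of dicts, best first, with "score" (0 to 1); they miss things now and then, are a little off and sometimes report something else, mostly with a low value. They report only what shows in the picture. A call takes as long as a camera call. They do not tell look-alikes from the thing itself.
- recognise(target, camera): "position" ([x, y, z] in m, in the coordinates of the camera as it stood for that picture, good to about 4 mm: the middle of the surface that is visible of it).
- trace(target, camera): "pixels" (420x560 bool, what is visible of it).
- landmark_of(target, camera): "position" ([x, y, z] in m, in the coordinates of the camera as it stood for that picture, good to about 4 mm: a listed point, or the origin of a listed thing).
The state is a dict: "t": time; "q": joint angles; "dq": joint speeds; "joint_efforts": joint torques, N m; "position": TCP position; "eef_rot": TCP orientation; "contact_force": force on the tool from outside, world axes, zero at the start; "wrist_torque": the same for the moment, N m; "finger_gap": opening from 0.0 (shut) to 1.0 (fully open); "finger_force": force on a finger pad.
Only numpy, scipy, OpenCV 4.12 (cv2) and the standard library are available. Lean on these libraries where they do the work, as an engineer would, in place of code of your own. Each camera call takes 0.05 s, during which the arm holds its last target. There are 200 camera calls.

## Working session

There is one attempt and no reset: what is moved stays moved. The work goes in short steps, Python scripts to look and compute and a tool call to move; the robot and the scene stay as the last step left them, time stands still between calls to the robot, and variables do not carry over. Pictures are saved under pics/ and viewed, at most 14 in all, crops included, and the job is handed in when it is done.

Besides the shell and the picture viewer there is one more tool, called after ">>>" as name([rows], argument=value, ...), one row to a line, values as JSON. apply_moves: Moves the arm, as the interface text tells. Its arguments: {"type":"object","properties":{"commands":{"type":"array","items":{"type":"array","items":{"type":"number"}}}},"required":["commands"]}

```bash
mkdir -p pics; ls; cat > h.py <<'E'
from bench import *
import numpy as np, cv2
def ray_world(cam,pts,z,P=None):
    P=P or camera_params(cam); f=210/np.tan(np.radians(P["vfov"])/2)
    pts=np.atleast_2d(np.array(pts,float))
    d=np.c_[(pts[:,0]-P["cx"])/f,(pts[:,1]-P["cy"])/f]
    u=d.copy()
    for _ in range(20): u=d/(1+P["k1"]*(u**2).sum(1,keepdims=True))
    T=np.linalg.inv(P["camera_from_world"])
    D=np.c_[u[:,0],-u[:,1],-np.ones(len(u))]@T[:3,:3].T; o=T[:3,3]
    return o+D*((z-o[2])/D[:,2])[:,None]
def save(cam,n):
    im=read_camera(cam); cv2.imwrite(f"pics/{n}.png",im[:,:,::-1]); return im
def w(cam,p):
    T=np.linalg.inv(camera_params(cam)["camera_from_world"]); return T[:3,:3]@np.array(p)+T[:3,3]
E
python3 - <<'E'
from h import *
for c in ("top","scene"): save(c,c+"0")
s=observe();print(s["position"],s["t"],s["eef_rot"]); print(camera_params("top"))
tops={"long_housing":.026,"long_cover":.012,"long_board":.003,"short_housing":.026,"short_cover":.012,"short_board":.003,"nest_housing":.017,"nest_cover":.017,"nest_board":.017}
for n,z in tops.items():
    for r in trace(n,"top")[:4]:
        m=r["pixels"].astype(np.uint8); 
        c=max(cv2.findContours(m,0,2)[0],key=cv2.contourArea)[:,0]
        g=ray_world("top",c,z)[:,:2]*1000
        b=cv2.minAreaRect(g.astype(np.float32))
        print(n,round(r["score"],2),c.mean(0).round(),np.round(b[0]),np.round(b[1]),round(b[2],1))
    for r in landmark_of(n,"top")[:3]: print("   lm",round(r["score"],2),w("top",r["position"]).round(3))
E
```

```text
pics
[ 0.20826076 -0.58863249  0.25542543] 0.1 [[ 9.42807120e-01  3.33338630e-01 -3.03251388e-04]
 [ 3.33338549e-01 -9.42805069e-01  2.00344745e-03]
 [ 3.81919482e-04 -1.98994990e-03 -9.99997947e-01]]
{'vfov': 54.54553037456169, 'cx': 284.2303900738628, 'cy': 206.13896502009604, 'k1': -0.034983061877581774, 'camera_from_world': array([[-1.74072166e-02, -9.99845658e-01, -2.37685589e-03,
        -3.92517835e-02],
       [ 9.89167683e-01, -1.75677584e-02,  1.45734926e-01,
        -5.23556623e-01],
       [-1.45754189e-01,  1.85730392e-04,  9.89320818e-01,
        -9.45693072e-01],
       [ 0.00000000e+00,  0.00000000e+00,  0.00000000e+00,
         1.00000000e+00]])}
long_housing 0.64 [289. 162.] [635. -63.] [ 43. 155.] 78.4
   lm 0.81 [ 0.636 -0.061 -0.004]
   lm 0.36 [0.528 0.324 0.001]
long_cover 0.94 [307. 244.] [ 434. -104.] [ 31. 135.] 73.5
long_cover 0.67 [456. 195.] [ 548. -480.] [139.  36.] 69.6
   lm 0.75 [ 0.437 -0.106 -0.001]
   lm 0.26 [ 0.622 -0.274 -0.001]
long_board 0.84 [332. 169.] [ 619. -173.] [120.  21.] 10.9
   lm 0.8 [ 0.619 -0.173 -0.   ]
short_housing 0.73 [352. 233.] [ 462. -215.] [ 45. 111.] 82.0
short_housing 0.57 [465. 269.] [ 367. -478.] [116.  50.] 44.9
   lm 0.9 [ 0.462 -0.217  0.001]
   lm 0.61 [ 0.371 -0.48  -0.002]
short_cover 0.6 [371. 162.] [ 621. -271.] [ 30. 101.] 87.2
   lm 0.97 [ 0.622 -0.275 -0.   ]
short_board 0.84 [410. 236.] [ 438. -359.] [20. 80.] 86.6
   lm 0.75 [ 0.437 -0.359  0.003]
nest_housing 0.77 [199. 222.] [497. 159.] [ 85. 188.] 81.9
   lm 0.6 [0.498 0.158 0.005]
nest_cover 0.89 [169. 215.] [511. 241.] [ 87. 184.] 81.7
   lm 0.61 [0.509 0.243 0.001]
nest_board 0.95 [134. 212.] [521. 323.] [ 84. 184.] 82.0
   lm 0.94 [0.521 0.325 0.005]
```

View pics/top0.png

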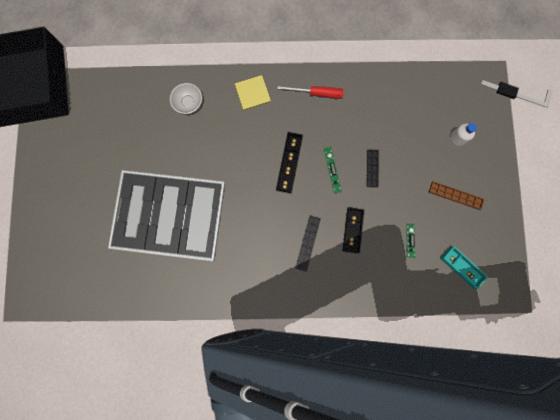

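View pics/scene0.png

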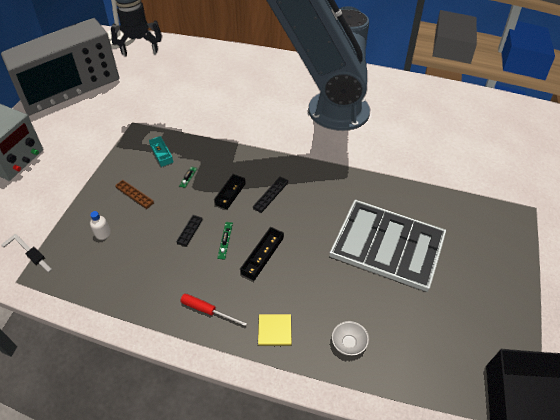

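The top picture shows the long housing at (289,162) with 4 contact pairs, the long cover at (308,243) and the long board at (332,169). The tray is at (167,215), its recesses running housing, cover, board from right to left. The brown cover at (456,195) and turquoise housing at (464,266) are decoys. I'll move above the parts next.

>>> apply_moves([
  [352,474,45,0,0,-0.54,0],
  [352,474,45,0,0,-0.54,0],
  [352,474,45,0,0,-0.54,0],
  [352,474,45,0,0,-0.54,0],
  [352,474,45,0,0,-0.54,0],
  [352,474,45,0,0,-0.54,0],
  [352,474,45,0,0,-0.54,0],
  [352,474,45,0,0,-0.54,0],
  [352,474,45,0,0,-0.54,0],
  [352,474,45,0,0,-0.54,0],
  [352,474,45,0,0,-0.54,0],
  [352,474,45,0,0,-0.54,0],
  [352,474,45,0,0,-0.54,0],
  [352,474,45,0,0,-0.54,0],
])

```text
t: 2.75
position: [0.5598, -0.1163, 0.3013]
eef_rot: [[0.98, -0.201, -0.0], [-0.201, -0.98, -0.0], [-0.0, 0.0, -1.0]]
contact_force: [-0.2, 0.1, -0.3]
finger_gap: 0.998
finger_force: 0.0
```

```bash
cat >> h.py <<'E'
tops={"long_housing":.026,"long_cover":.012,"long_board":.003,"nest_housing":.017,"nest_cover":.017,"nest_board":.017}
def meas(cam,names):
    s=observe(); R=s["eef_rot"]; print("tcp",(s["position"]*1000).round(1),"yaw",np.degrees(np.arctan2(R[1,0],R[0,0])).round(1),"t",s["t"],"gap",s["finger_gap"],"tilt",R[:,2].round(3))
    P=camera_params(cam); read_camera(cam)
    for n in names:
        for r in trace(n,cam)[:2]:
            c=max(cv2.findContours(r["pixels"].astype(np.uint8),0,2)[0],key=cv2.contourArea)[:,0]
            g=ray_world(cam,c,tops[n],P)[:,:2]*1000
            b=cv2.minAreaRect(g.astype(np.float32)); a=b[2]+(90 if b[1][0]<b[1][1] else 0)
            print(n,round(r["score"],2),c.mean(0).round(),np.round(b[0],1),np.round(b[1],1),"yaw",round((a+90)%180-90,1))
E
python3 - <<'E'
from h import *
save("wrist","w1"); meas("wrist",["long_housing","long_cover","long_board"])
E
```

```text
tcp [ 559.9 -116.2  301.3] yaw -11.6 t 2.8 gap 0.9991781134947972 tilt [-0.  0. -1.]
long_housing 0.61 [217. 113.] [638.1 -63.9] [ 43.5 149.5] yaw -11.9
long_cover 0.86 [289. 252.] [ 436.7 -105.7] [ 28.7 137.6] yaw -15.8
long_cover 0.62 [522. 128.] [ 556.2 -461.5] [106.5  30.5] yaw 68.5
long_board 0.58 [307. 119.] [ 621.3 -171.4] [120.5  21.3] yaw 11.8
```

View pics/w1.png

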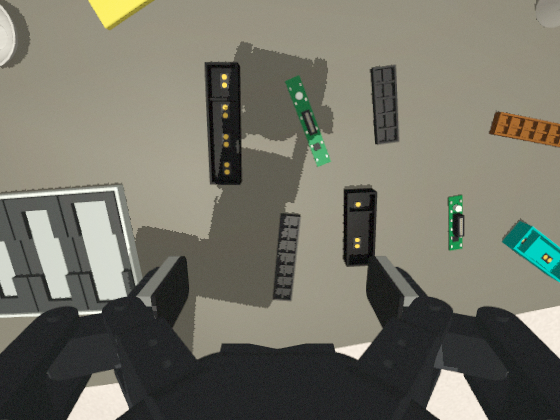

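The wrist picture agrees: the housing is at (223,123), the board at (308,120) and the cover at (287,256). I'll pick up the housing first.

>>> apply_moves([
  [77,52,-120,0,0,0,30],
  [77,52,-120,0,0,0,30],
  [77,52,-120,0,0,0,30],
  [77,52,-180,0,0,0,30],
  [77,52,-230,0,0,0,30],
  [77,52,-255,0,0,0,30],
  [77,52,-269,0,0,0,30],
  [77,52,-269,0,0,0,30],
  [77,52,-269,0,0,0,255],
  [77,52,-269,0,0,0,255],
  [77,52,-269,0,0,0,255],
  [77,52,-269,0,0,0,255],
  [77,52,-269,0,0,0,255],
  [77,52,-269,0,0,0,255],
])

```text
t: 4.75
position: [0.6386, -0.0635, 0.0342]
eef_rot: [[0.98, -0.199, 0.003], [-0.199, -0.98, -0.001], [0.003, 0.0, -1.0]]
contact_force: [-0.5, -0.5, 6.4]
finger_gap: 0.452
finger_force: 62.5
```

>>> apply_moves([
  [0,0,60,0,0,0,255],
  [0,0,110,0,0,0,255],
  [-200,223,216,0,0,0.06,255],
  [-200,223,216,0,0,0.06,255],
  [-200,223,216,0,0,0.06,255],
  [-200,223,216,0,0,0.06,255],
  [-200,223,216,0,0,0.06,255],
  [-200,223,216,0,0,0.06,255],
  [-200,223,216,0,0,0.06,255],
  [-200,223,216,0,0,0.06,255],
])

```text
t: 6.0
position: [0.4384, 0.159, 0.248]
eef_rot: [[0.99, -0.141, 0.0], [-0.141, -0.99, -0.0], [0.0, 0.0, -1.0]]
contact_force: [-0.1, 0.2, -0.9]
finger_gap: 0.45
finger_force: 61.9
```

```bash
python3 - <<'E'
from h import *
im=save("wrist","w2"); meas("wrist",["nest_housing","nest_cover","nest_board","long_housing"]); meas("top",["nest_housing","nest_cover","nest_board"])
print(observe()["finger_gap"],observe()["contact_force"])
# recess floors: bright light grey blobs, floor z=9mm
for cam in ("wrist","top"):
    P=camera_params(cam); im=read_camera(cam)
    hsv=cv2.cvtColor(im,cv2.COLOR_RGB2HSV); 
    m=((hsv[...,1]<40)&(hsv[...,2]>150)).astype(np.uint8); m=cv2.morphologyEx(m,cv2.MORPH_OPEN,np.ones((3,3)))
    for c in cv2.findContours(m,0,2)[0]:
        g=ray_world(cam,c[:,0],.009,P)[:,:2]*1000; b=cv2.minAreaRect(g.astype(np.float32)); 
        if 15<min(b[1]) and max(b[1])<190: print(cam,c[:,0].mean(0).round(),np.round(b[0],1),np.round(b[1],1),round(b[2],1))
E
```

```text
tcp [438.3 158.8 247.8] yaw -8.1 t 6.05 gap 0.4507830154768025 tilt [-0. -0. -1.]
nest_housing 0.7 [272.  69.] [559.2 153.4] [80.8 67.7] yaw 81.7
nest_cover 0.75 [181. 112.] [510.9 242.9] [ 82.8 184.1] yaw -7.4
nest_board 0.84 [119. 125.] [521.  323.8] [ 85.9 185.5] yaw -7.9
tcp [437.7 159.2 247.9] yaw -8.1 t 6.3 gap 0.4482270031104883 tilt [-0.001 -0.    -1.   ]
nest_housing 0.84 [201. 220.] [498.8 159.2] [ 84.5 185.9] yaw -6.7
nest_cover 0.58 [171. 190.] [570.4 232.9] [77.7 58.7] yaw 84.1
nest_board 0.92 [138. 181.] [596.1 314.2] [80.5 35.8] yaw 88.9
0.4478104793892181 [-0.53026904 -0.50766205 -0.35927623]
wrist [388. 367.] [143.7  39.8] [68.3 25.5] 28.5
wrist [147. 388.] [149.3 398.5] [ 27.6 183.8] 42.4
wrist [ 32. 354.] [245.  572.4] [ 49.  151.9] 26.2
wrist [322. 325.] [227.  124.3] [15.6 51.2] 81.9
wrist [124. 135.] [522.2 326.1] [ 30.5 129. ] 82.4
wrist [195. 147.] [511.  243.6] [ 39.8 145.2] 82.4
top [170. 196.] [557.  236.1] [48.9 32.9] 1.2
top [464. 131.] [ 710.  -516.5] [41.7 35. ] 41.1
top [187.  97.] [819.9 201.4] [78.3 74.8] 18.4
top [177.  14.] [1057.4  232.7] [40.1 23.9] 37.7
top [216.   7.] [1076.   129.7] [17.9 16.3] 0.8
top [154.   6.] [1082.4  298.4] [30.  39.2] 88.2
```

View pics/w2.png

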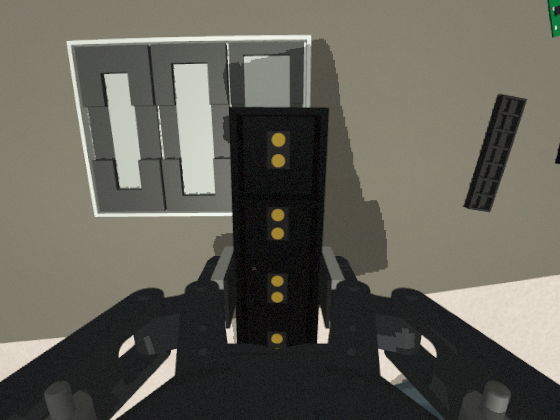

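>>> apply_moves([
  [62,2,0,0,0,0.005,255],
  [62,2,-60,0,0,0.005,255],
  [62,2,-120,0,0,0.005,255],
  [62,2,-160,0,0,0.005,255],
  [62,2,-185,0,0,0.005,255],
  [62,2,-195,0,0,0.005,255],
  [62,2,-199,0,0,0.005,255],
  [62,2,-199,0,0,0.005,255],
])

```text
t: 7.6
position: [0.5, 0.1619, 0.05]
eef_rot: [[0.991, -0.135, 0.002], [-0.135, -0.991, 0.0], [0.002, -0.0, -1.0]]
contact_force: [-0.2, 0.6, -0.3]
finger_gap: 0.45
finger_force: 61.8
```

```bash
python3 - <<'E'
from h import *
save("wrist","w3"); meas("wrist",[]); print(observe()["contact_force"])
E
```

```text
tcp [500.  161.9  50.3] yaw -7.7 t 7.65 gap 0.4483369544887745 tilt [ 0.002  0.    -1.   ]
[-0.11048015  0.14607524 -0.30340706]
```

View pics/w3.png

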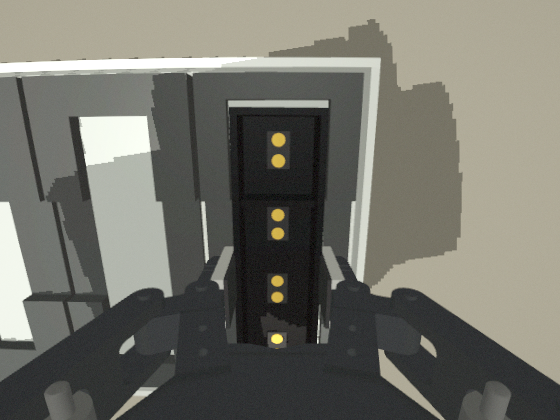

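The housing sits centred in its recess outline, with edges at columns 230 to 329 and the far gap at row 104. Now I'll lower it.

>>> apply_moves([
  [0,0,-3,0,0,0,255],
  [0,0,-5,0,0,0,255],
  [0,0,-6,0,0,0,255],
  [0,0,-7,0,0,0,255],
  [0,0,-7.5,0,0,0,255],
  [0,0,-7.5,0,0,0,255],
])

```text
t: 8.45
position: [0.4993, 0.1618, 0.0431]
eef_rot: [[0.991, -0.135, 0.0], [-0.135, -0.991, -0.0], [0.0, -0.0, -1.0]]
contact_force: [-1.9, 0.1, 10.6]
finger_gap: 0.45
finger_force: 63.3
```

>>> apply_moves([
  [0,0,0,0,0,0,108],
  [0,0,0,0,0,0,108],
  [0,0,0,0,0,0,108],
  [0,0,0,0,0,0,108],
  [0,0,20,0,0,0,108],
  [0,0,60,0,0,0,108],
  [0,0,120,0,0,0,108],
  [-62,-120,130,0,0,-0.145,60],
  [-62,-240,130,0,0,-0.145,60],
  [-62,-267,130,0,0,-0.145,60],
  [-62,-267,130,0,0,-0.145,60],
  [-62,-267,130,0,0,-0.145,60],
  [-62,-267,130,0,0,-0.145,60],
])

```text
t: 10.07
position: [0.4374, -0.1071, 0.1718]
eef_rot: [[0.96, -0.281, 0.001], [-0.281, -0.96, -0.0], [0.001, 0.0, -1.0]]
contact_force: [-1.3, 1.1, 0.3]
finger_gap: 0.763
finger_force: 0.0
```

```bash
python3 - <<'E'
from h import *
save("wrist","w4"); meas("wrist",["long_cover","long_housing"]);meas("top",["long_cover","long_housing"])
E
```

```text
tcp [ 437.1 -105.7  171.7] yaw -16.2 t 10.125 gap 0.764323754363628 tilt [-0.  0. -1.]
long_cover 0.8 [280. 187.] [ 435.6 -104.6] [ 29. 135.] yaw -16.4
long_housing 0.91 [ 24. 231.] [471.2 140. ] [ 46.  137.8] yaw -30.9
tcp [ 437.1 -104.   171.7] yaw -16.0 t 10.275 gap 0.7616941859180963 tilt [-0.001  0.001 -1.   ]
long_cover 0.77 [458. 196.] [ 546.3 -479.4] [138.2  32.2] yaw 68.6
long_housing 0.85 [199. 219.] [499.2 159.9] [ 50.9 154.9] yaw -8.0
```

View pics/w4.png

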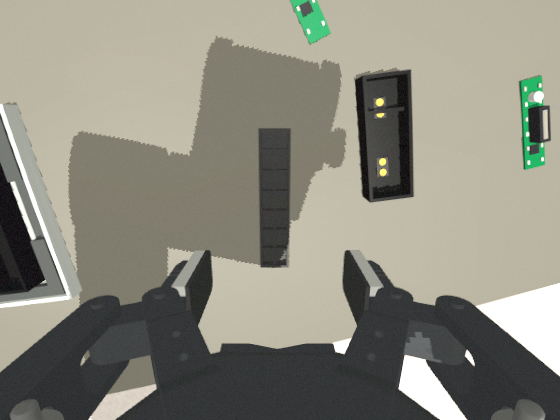

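The cover sits at (275,197), squarely between the fingers. Picking it up.

>>> apply_moves([
  [-1,0,-60,0,0,0,60],
  [-1,0,-110,0,0,0,60],
  [-1,0,-130,0,0,0,60],
  [-1,0,-140,0,0,0,60],
  [-1,0,-142,0,0,0,60],
  [-1,0,-142,0,0,0,60],
  [-1,0,-142,0,0,0,255],
  [-1,0,-142,0,0,0,255],
  [-1,0,-142,0,0,0,255],
  [-1,0,-142,0,0,0,255],
  [-1,0,-142,0,0,0,255],
  [-1,0,-142,0,0,0,255],
])

```text
t: 11.92
position: [0.4367, -0.1054, 0.0308]
eef_rot: [[0.961, -0.277, 0.002], [-0.277, -0.961, -0.001], [0.002, 0.0, -1.0]]
contact_force: [-1.0, 0.4, 7.7]
finger_gap: 0.316
finger_force: 58.8
```

>>> apply_moves([
  [0,0,50,0,0,0,255],
  [0,0,110,0,0,0,255],
  [75,349,110,0,0,0.147,255],
  [75,349,110,0,0,0.147,255],
  [75,349,110,0,0,0.147,255],
  [75,349,110,0,0,0.147,255],
  [75,349,110,0,0,0.147,255],
  [75,349,110,0,0,0.147,255],
  [75,349,110,0,0,0.147,255],
  [75,349,110,0,0,0.147,255],
  [75,349,60,0,0,0.147,255],
  [75,349,35,0,0,0.147,255],
  [75,349,24,0,0,0.147,255],
  [75,349,18,0,0,0.147,255],
  [75,349,18,0,0,0.147,255],
])

```text
t: 13.8
position: [0.5117, 0.2434, 0.0482]
eef_rot: [[0.991, -0.134, 0.001], [-0.134, -0.991, 0.0], [0.001, -0.0, -1.0]]
contact_force: [0.4, -0.1, 0.1]
finger_gap: 0.312
finger_force: 59.6
```

```bash
python3 - <<'E'
from h import *
save("wrist","w5"); meas("wrist",[]); print(observe()["contact_force"])
E
```

```text
tcp [511.9 243.6  48.6] yaw -7.7 t 13.85 gap 0.31268867759724245 tilt [ 0.001  0.    -1.   ]
[-0.29133273  0.39338673 -0.37926564]
```

View pics/w5.png

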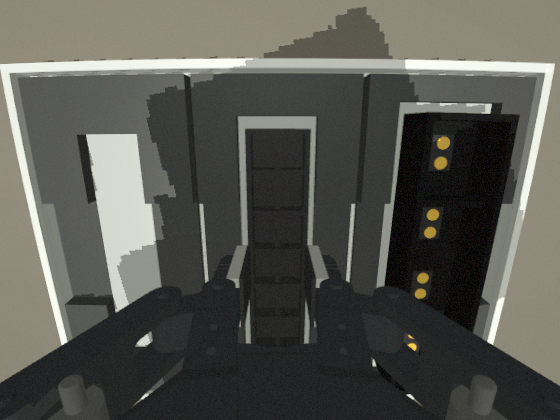

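The cover (columns 246 to 310) is centred in its recess (238 to 316). I'll lower it, then release.

>>> apply_moves([
  [0,0,-4,0,0,0,255],
  [0,0,-6,0,0,0,255],
  [0,0,-7.5,0,0,0,255],
  [0,0,-8.5,0,0,0,255],
  [0,0,-9.5,0,0,0,255],
  [0,0,-9.5,0,0,0,255],
])

```text
t: 14.65
position: [0.5113, 0.2438, 0.0398]
eef_rot: [[0.991, -0.133, 0.0], [-0.133, -0.991, 0.0], [0.0, -0.0, -1.0]]
contact_force: [-2.8, -1.2, 11.1]
finger_gap: 0.313
finger_force: 60.9
```

>>> apply_moves([
  [0,0,0,0,0,0,125],
  [0,0,0,0,0,0,125],
  [0,0,0,0,0,0,125],
  [0,0,0,0,0,0,125],
  [0,0,20,0,0,0,125],
  [0,0,60,0,0,0,125],
  [0,0,120,0,0,0,125],
  [110,-416,130,0,0,0.34,120],
  [110,-416,130,0,0,0.34,120],
  [110,-416,130,0,0,0.34,120],
  [110,-416,130,0,0,0.34,120],
  [110,-416,130,0,0,0.34,120],
  [110,-416,130,0,0,0.34,120],
  [110,-416,130,0,0,0.34,120],
  [110,-416,130,0,0,0.34,120],
  [110,-416,130,0,0,0.34,120],
  [110,-416,130,0,0,0.34,120],
])

```text
t: 16.77
position: [0.6206, -0.1704, 0.168]
eef_rot: [[0.978, 0.207, -0.002], [0.207, -0.978, 0.001], [-0.001, -0.001, -1.0]]
contact_force: [0.4, -0.2, 0.5]
finger_gap: 0.532
finger_force: 0.0
```

```bash
python3 - <<'E'
from h import *
save("wrist","w6"); meas("wrist",["long_board"]); meas("top",["long_housing","long_cover"])
E
```

```text
tcp [ 620.8 -170.3  168.1] yaw 12.0 t 16.825 gap 0.5306499938808759 tilt [-0.001  0.001 -1.   ]
long_board 0.92 [276. 204.] [ 620.6 -172.1] [121.1  21.8] yaw 10.6
tcp [ 621.1 -170.6  168.4] yaw 12.0 t 16.925 gap 0.5310285701249869 tilt [-0.001  0.    -1.   ]
long_cover 0.73 [457. 196.] [ 546.3 -479.7] [139.   34.5] yaw 68.6
```

View pics/w6.png

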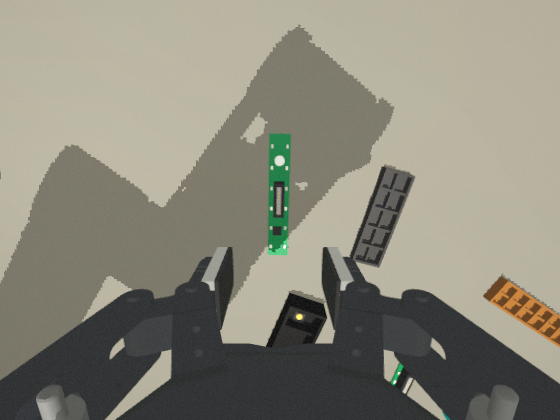

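The board's header is at (279,199), between the fingers. Picking it up.

>>> apply_moves([
  [0,-1,-60,0,0,-0.015,120],
  [0,-1,-110,0,0,-0.015,120],
  [0,-1,-127,0,0,-0.015,120],
  [0,-1,-134,0,0,-0.015,120],
  [0,-1,-136,0,0,-0.015,120],
  [0,-1,-136,0,0,-0.015,120],
  [0,-1,-136,0,0,-0.015,255],
  [0,-1,-136,0,0,-0.015,255],
  [0,-1,-136,0,0,-0.015,255],
  [0,-1,-136,0,0,-0.015,255],
  [0,-1,-136,0,0,-0.015,255],
  [0,-1,-136,0,0,-0.015,255],
])

```text
t: 18.58
position: [0.6218, -0.1734, 0.0334]
eef_rot: [[0.982, 0.191, 0.001], [0.191, -0.982, -0.001], [0.001, 0.001, -1.0]]
contact_force: [-0.8, -0.9, 5.7]
finger_gap: 0.092
finger_force: 60.9
```

>>> apply_moves([
  [0,0,50,0,0,0,255],
  [0,0,110,0,0,0,255],
  [-99,499,110,0,0,-0.326,255],
  [-99,499,110,0,0,-0.326,255],
  [-99,499,110,0,0,-0.326,255],
  [-99,499,110,0,0,-0.326,255],
  [-99,499,110,0,0,-0.326,255],
  [-99,499,110,0,0,-0.326,255],
  [-99,499,110,0,0,-0.326,255],
  [-99,499,110,0,0,-0.326,255],
  [-99,499,110,0,0,-0.326,255],
  [-99,499,110,0,0,-0.326,255],
  [-99,499,60,0,0,-0.326,255],
  [-99,499,35,0,0,-0.326,255],
  [-99,499,24,0,0,-0.326,255],
  [-99,499,18,0,0,-0.326,255],
  [-99,499,18,0,0,-0.326,255],
])

```text
t: 20.7
position: [0.523, 0.3253, 0.0508]
eef_rot: [[0.991, -0.135, 0.001], [-0.135, -0.991, 0.0], [0.001, -0.0, -1.0]]
contact_force: [0.1, 0.2, 0.0]
finger_gap: 0.089
finger_force: 60.2
```

```bash
python3 - <<'E'
from h import *
save("wrist","w7"); meas("wrist",[]); print(observe()["contact_force"])
E
```

```text
tcp [523.1 325.6  51.1] yaw -7.7 t 20.75 gap 0.09153260393489218 tilt [ 0.001  0.001 -1.   ]
[-0.52635874 -0.57989279 -1.01099178]
```

View pics/w7.png

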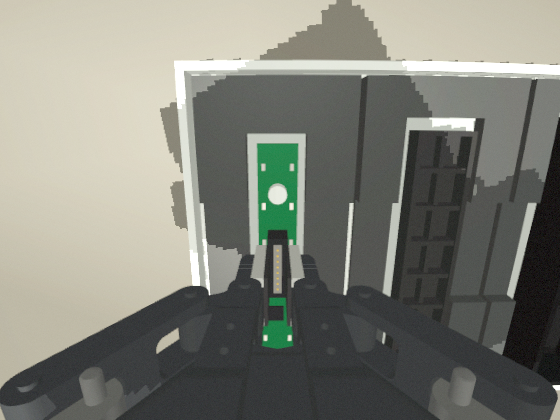

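The board (columns 257 to 298) is centred in its recess (248 to 305), with the far gap at rows 134 to 143. Lowering it now.

>>> apply_moves([
  [0,0,-4,0,0,0,255],
  [0,0,-6,0,0,0,255],
  [0,0,-7.5,0,0,0,255],
  [0,0,-8.5,0,0,0,255],
  [0,0,-9.5,0,0,0,255],
  [0,0,-9.5,0,0,0,255],
])

```text
t: 21.55
position: [0.5223, 0.3259, 0.0424]
eef_rot: [[0.991, -0.134, 0.0], [-0.134, -0.991, 0.0], [0.0, -0.0, -1.0]]
contact_force: [-2.0, -1.9, 9.0]
finger_gap: 0.09
finger_force: 61.4
```

>>> apply_moves([
  [0,0,0,0,0,0,160],
  [0,0,0,0,0,0,160],
  [0,0,0,0,0,0,160],
  [0,0,0,0,0,0,160],
  [0,0,20,0,0,0,160],
  [0,0,60,0,0,0,160],
  [0,0,120,0,0,0,160],
  [-60,-83,180,0,0,0,100],
  [-60,-83,200,0,0,0,100],
  [-60,-83,200,0,0,0,100],
  [-60,-83,200,0,0,0,100],
  [-60,-83,200,0,0,0,100],
])

```text
t: 23.05
position: [0.4627, 0.2433, 0.2401]
eef_rot: [[0.991, -0.133, -0.001], [-0.133, -0.991, 0.0], [-0.001, 0.0, -1.0]]
contact_force: [0.4, 0.3, 0.2]
finger_gap: 0.607
finger_force: 0.0
```

```bash
python3 - <<'E'
from h import *
tops.update(long_housing=.035,long_cover=.021,long_board=.012)
save("wrist","w8"); meas("wrist",["long_housing","long_cover","long_board"])
E
```

```text
tcp [462.6 243.3 239.7] yaw -7.7 t 23.1 gap 0.6105746790309807 tilt [-0.001 -0.    -1.   ]
long_housing 0.91 [350. 144.] [499.  163.9] [ 46.6 151.5] yaw -8.6
long_cover 0.83 [270. 125.] [509.6 243.5] [ 29.6 135.9] yaw -7.9
long_board 0.84 [197. 140.] [522.9 325.4] [ 20.8 118.4] yaw -7.3
```

View pics/w8.png

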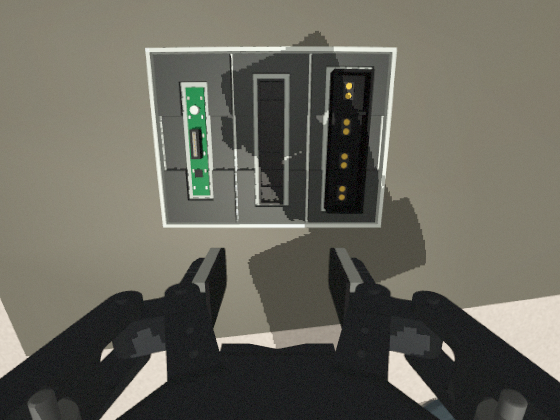

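All three parts lie flat in their own recesses: the board at (197,142), the cover at (270,140) and the housing at (348,140). I'll hand the job in.

```bash
python3 -c "
from bench import *
print(finish_job())"
```

```text
the job is handed in; nothing more can be done
None
```

I set the long housing, cover and board into their matching tray recesses, same way up, and handed the job in at about 23 s; a last close-up showed all three seated, and I never gripped the short unit or the look-alikes.

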